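# Clamp a brass plug in the cam-lock fixture

## Task

Clamp the brass plug gauge in the cam-lock fixture with fingertip pushes alone, lifting nothing: swing the red-knobbed lever all the way open, so that the cam turns its low point to the slide, then push the slide fully forward by its rear thumb plate until its sprung pad seats the plug in the upright V-block. Finally swing the lever all the way back, so that the cam locks the slide and the plug stays clamped. Leave the other plugs, the ring gauge and the screwdriver where they are.

Things in the scene. Friction and masses are not known exactly. Their poses are not given: they have to be found in the camera images.
- cam_fixture: the fixture, fixed to the bench: aluminium bed 232 x 96 x 12 mm, a slide between two steel rails (tops 27 mm up). Origin on the bench surface under the slide's centre line, abreast of the cam's pivot. x axis = the slide's forward direction (towards the V-block), y = left, to the cam side, z up. The bed spans x -113 to +119 mm, y -43 to +53 mm
- cam_lever (a joint): angle of the cam with its lever, rad, growing anticlockwise from above; 0 = locked (stop pin; lever points 0.66 rad left of the fixture's +x), 2.23 = fully open (stop pin; lever 2.90 rad left of +x), the cam's low point to the slide. It stays where left (friction 3 N at the knob). Not open, it blocks the slide's roller; turned to 0 behind the roller it drives and holds the slide forward
- cam_pivot (a point): point on the cam's vertical pivot axis, 33 mm above the bench, at x = 0, y = +33 mm of the fixture. The cam is a steel disc 32 mm across, mounted 7 mm off its centre, 29 to 37 mm above the bench, with a red dot on its high side
- lever_knob (a point): middle of the upright red knob at the lever's end, 72 mm from the pivot axis: 17 mm in diameter, from 38 to 68 mm above the bench, its middle 53 mm above it. The lever arm is 9 mm wide, 38 to 44 mm above the bench
- jaw_slide (a joint): travel of the slide along the fixture's x, m; 0 = fully back, 0.0625 = fully forward (stop). Friction 1 to 2 N; the last 3 mm compress the pad's spring (up to 8 N), so on release the slide springs back to about 0.059 until the cam draws it to 0.062 and locks it. A cam that is not open stops it at 0.029 to 0.034
- thumb_plate (a point): middle of the back face of the upright plate at the slide's rear end, where the slide is pushed; it moves with the slide. The plate is 36 mm wide and reaches from 12 to 49 mm above the bench; this point is 37 mm up. Its face looks along the fixture's -x
- spring_pad: the sprung brass pressure pad at the slide's nose, 24 mm wide, 13 to 25 mm above the bench. Origin in the middle of its front face, at bed height
- v_seat (a point): where the centre of the plug's underside comes when it is seated in the V: on the bed (12 mm up), at x = 69 mm, y = 0 of the fixture. The grey V-block stands upright behind it, groove facing back, 40 mm wide, at x = 74 to 104 mm, its top 62 mm above the bench; its steel backing plate ends at x = 112 mm
- work_plug: the brass plug gauge to be clamped: 23 mm across its foot (the lowest 6 mm), 40 mm tall, standing loose on the fixture's bed (12 mm up) before the V-block. Origin at the centre of its underside. The pad pushes it; it must not be lifted
- next_plug_tall: bystander: a brass plug 24 mm across and 44 mm tall that stands on the bench right of the fixture. Origin at its underside
- next_plug_mid: bystander: a brass plug 17 mm across and 36 mm tall that stands on the bench right of the fixture. Origin at its underside
- next_plug_small: bystander: a brass plug 16 mm across and 24 mm tall that stands on the bench right of the fixture. Origin at its underside
- ring_gauge: bystander: a steel ring 52 mm across and 14 mm high on the bench. Origin at its underside
- screwdriver: bystander: a small screwdriver, 132 mm long, lying on the bench. Origin at its underside

How it is judged:
By the outcome, as a careful person would: the job done as asked, in the order asked, and still so for the second after the job is handed in, with the robot touching nothing.
It also fails if it takes over 58 s, if anything falls off the work surface, if the arm or the gripper's body presses on something with over 40 N, if the wrist force passes 120 N, or if a joint passes its speed limit or range.

## Robot

A 6-joint arm with a two-finger parallel gripper is mounted at the origin on a cart in front of the work surface, level with it; the furniture and walls round the work are solid. World frame = base frame: x ahead of the robot, y to its left, z up, the work surface at z = 0. Lengths are in m, angles in rad, forces in N, time in s.
With the tool pointing down it reaches from about 0.375 to 0.9 m from the base axis. Payload 3.1 kg.
Tool frame: the origin (TCP) lies midway between the tips of the shut fingers; the grasp point (between the pads) lies 19 mm behind it (manip.grasp_offset is the distance from the TCP to the grasp point, in m); z points along the fingers, y is the line along which they close (so a half turn about z gives the same grasp; the last joint's range is limited). The gripper opens to 85 mm and grips with 20 to 120 N. Pads are 22 mm wide; open, the fingers measure 114 mm over their backs; the gripper's body (76 mm by 85 mm) begins 54 mm behind the grasp point. The pads swing forward as they close: fully open they stand 13 mm farther back than shut.
Start: joints at [-1.425, 0.527, 1.433, -0, 1.181, -0.178], TCP at [0.199, -0.592, 0.231] pointing down, gripper open.
Joint ranges: [-3.08, 3.08], [-0.75, 2.2], [0.22, 2.44], [-1.43, 4.57], [0, 2.65], [-2.85, 2.85]. Speed limits (rad/s): [2.79, 2.79, 3.14, 3.14, 3.14, 3.14].

## Interface

Orientations are given as a unit quaternion [x, y, z, w].
In Python, from station import sensors, cams, order, manip gives the robot as it stands.
- The arm moves only by the tool move_arm, never from a script. Its argument "targets" is a list of rows, each an object of numbers: "dx", "dy", "dz": the shift along the world's x, y, z normalised to -1 to 1, where 1 is 25 mm; "rx", "ry", "rz": the turn, a rotation vector about the world's x, y, z normalised to -1 to 1, where 1 is 30 degrees. A call has exactly 10 rows; each row shifts and turns the commanded pose from where the row before left it; what a row does not reach is not made up. A row lasts 1/8 s, in which the tool goes at most 62.5 mm and 10.7 degrees, less where a joint would pass 70% of its speed; a pose out of reach is approached as far as the arm can. A call with a number of a shift or a turn outside -1 to 1 is refused whole. A call with a gripper value outside its range is refused whole. "claw" is the opening in per cent of the stroke, from 0 (shut) to 100 (fully open), set as the call begins (left out, the last holds). The fingers move at their own pace and stop on an object; "newtons" is the grip in N (left out, the last holds). Time passes only in rows, so rows that do not move let the fingers close, or fill a call up. It gives the time, the measured TCP pose, the force, the opening and the grip force at its end, in the units of the state.
- sensors.sense(): the state, without advancing time (a new reading comes with each control period).
- cams.snapshot(name): name is "scene" or "top" or "wrist"; returns the picture (480x640x3 uint8, red, green, blue); there is no depth.
- cams.camera_model(name): a dict with "fx", "fy", "cx", "cy" (pixels), "extrinsics" (4x4, takes a point from world to camera coordinates). Camera axes: x right, y down, z forward; pixel columns grow to the right and rows downward; lengths in m; the calibration is good to about 2 mm. A picture is of the moment at which its call begins: read the wrist's pose just before it. camera_model takes no time and is no camera call; for the wrist camera it gives the pose at the moment of the call.
- order.sign_off(): hands the job in; it is judged then, once.
The state is a dict: "t": time; "q": joint angles; "qd": joint speeds; "tau": joint torques, N m; "tcp_pos": TCP position; "tool_rot": TCP orientation; "force": force on the tool from outside, world axes, zero at the start; "ft_torque": the same for the moment, N m; "finger_gap": opening from 0.0 (shut) to 1.0 (fully open); "gripper_force": force on a finger pad.
Only numpy, scipy, OpenCV 4.12 (cv2) and the standard library are available. Lean on these libraries where they do the work, as an engineer would, in place of code of your own. Each camera call takes 0.05 s, during which the arm holds its last target. There are 200 camera calls.

## Working session

There is one attempt and no reset: what is moved stays moved. The work goes in short steps, Python scripts to look and compute and a tool call to move; the robot and the scene stay as the last step left them, time stands still between calls to the robot, and variables do not carry over. Pictures are saved under pics/ and viewed, at most 10 in all, crops included, and the job is handed in when it is done.

Besides the shell and the picture viewer there is one more tool, called after "Request:" as name(argument=value, ...) on one line, values as JSON. move_arm: Moves the arm, as the interface text tells. Scaled input: -1 to 1 covers 25 mm each way for a shift and 30 degrees each way for a turn. Its arguments: {"type":"object","properties":{"targets":{"type":"array"},"claw":{"type":"number"},"newtons":{"type":"number"}},"required":["targets"]}

```bash
mkdir -p pics; python3 - <<'E'
from station import sensors,cams
import cv2
s=sensors.sense();print(s['t'],s['tcp_pos'],s['tool_rot'],s['finger_gap'])
for n in("top","scene"):
    cv2.imwrite(f"pics/{n}0.png",cams.snapshot(n)[:,:,::-1])
    m=cams.camera_model(n);print(n,m['fx'],m['cx'],m['cy'],m['extrinsics'])
E
```

```text
0.0 [ 0.19935959 -0.59158906  0.23032331] [ 9.86845128e-01  1.61664714e-01  1.31942175e-05 -1.10143408e-03] 0.9994593230407082
top 523.2111342524803 318.40883652904665 231.553679932145 [[ 0.02799901 -0.99960646 -0.00172789 -0.12051071]
 [-0.97587195 -0.02695967 -0.21667283  0.55786864]
 [ 0.21654097  0.00775282 -0.97624275  0.95494693]
 [ 0.          0.          0.          1.        ]]
scene 519.3073497996925 321.3361339243927 250.08652433696494 [[-0.88385503 -0.46775135 -0.00299358  0.43075811]
 [-0.22744197  0.43534523 -0.87105952  0.23853376]
 [ 0.40874251 -0.76920947 -0.49116836  0.74186703]
 [ 0.          0.          0.          1.        ]]
```

View pics/top0.png

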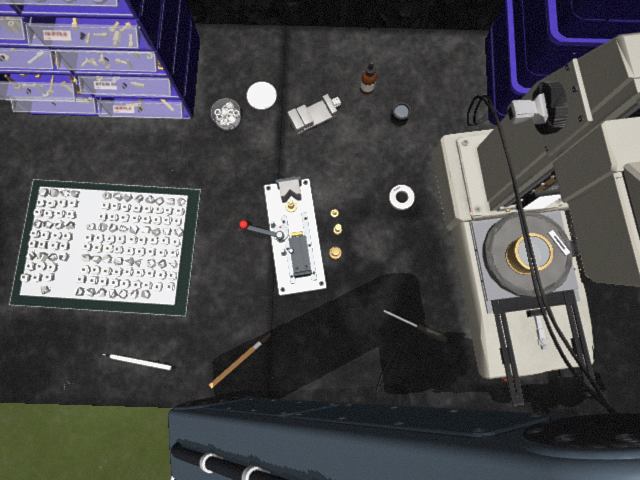

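View pics/scene0.png

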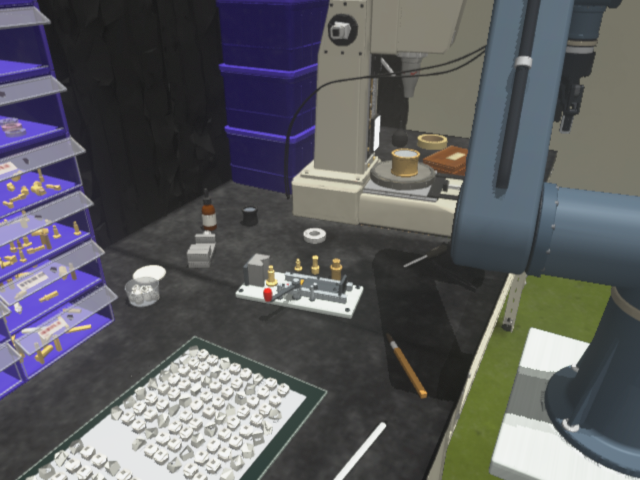

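The top view shows the bed with corners near (265,185), (311,179), (327,290) and (280,294). The V-block is at the far end (290,187), the knob at (243,224), and the plugs to the right at (335,213–252). The scene view agrees with this. Next I measure.

```bash
cat > h.py <<'E'
import numpy as np,cv2
from station import sensors,cams
def ray(m,u,v,z):
    E=np.array(m['extrinsics']);R=E[:3,:3];c=-R.T@E[:3,3]
    d=R.T@np.array([(u-m['cx'])/m['fx'],(v-m['cy'])/m['fy'],1])
    return c+d*(z-c[2])/d[2]
def red(im):
    i=im.astype(int);k=((i[...,0]>120)&(i[...,1]<70)&(i[...,2]<70)).astype(np.uint8)
    n,l,s,c=cv2.connectedComponentsWithStats(k);return [(s[j,4],c[j]) for j in range(1,n) if s[j,4]>4]
E
python3 - <<'E'
from h import *
im=cv2.imread('pics/top0.png')[:,:,::-1];m=cams.camera_model('top')
g=(im.min(2)>170).astype(np.uint8);g[:,:255]=0;g[:,335:]=0;g[:172]=0;g[305:]=0
g=cv2.morphologyEx(g,cv2.MORPH_OPEN,np.ones((2,2)))
p=np.argwhere(g)[:,::-1]
w=np.array([ray(m,u,v,.012)[:2] for u,v in p]).astype(np.float32)
r=cv2.minAreaRect(w);b=cv2.boxPoints(r);print(r,b)
for a,c in red(im): print(a,c,ray(m,*c,.06))
cv2.imwrite('pics/c.png',cv2.resize(im[165:305,225:365,::-1],None,fx=4,fy=4,interpolation=cv2.INTER_CUBIC))
s=cv2.imread('pics/scene0.png')[:,:,::-1];ms=cams.camera_model('scene')
for a,c in red(s): print('scene',a,c,ray(ms,*c,.053))
E
```

```text
((0.5658639073371887, -0.07673737406730652), (0.2326587289571762, 0.13419300317764282), 10.429302215576172) [[ 0.4393105  -0.03180756]
 [ 0.46360236 -0.16378357]
 [ 0.6924173  -0.12166719]
 [ 0.66812545  0.01030882]]
41 [242.82926829 224.02439024] [0.57220629 0.04285426 0.06      ]
6 [505.  379.5] [ 0.29373178 -0.45366813  0.06      ]
scene 75 [267.36       294.45333333] [0.57476712 0.03909081 0.053     ]
```

View pics/c.png

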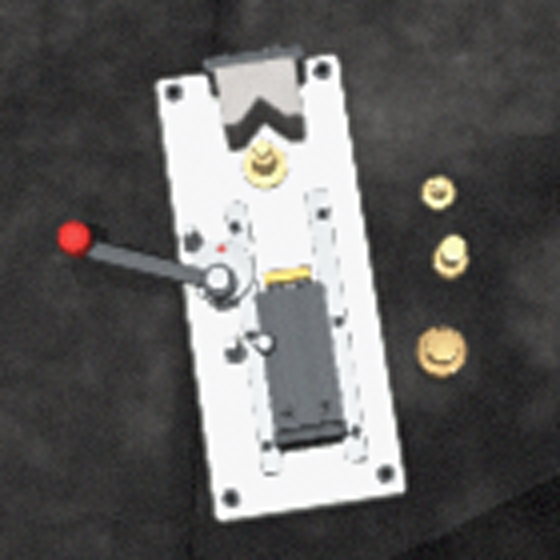

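The zoomed crop gives the bed corners (158,80), (335,55), (405,492) and (217,520). The knob is at (74,238), the cam pivot cap at (219,279) and the plug at (265,163). The slide is drawn back, with its thumb plate at about (310,437).

```bash
cat >> h.py <<'E'
def fix():
    m=cams.camera_model('top')
    c=np.array([[158,80],[335,55],[405,492],[217,520]])/4+[225-.4,165-.4]
    W=np.array([ray(m,u,v,.012)[:2] for u,v in c])
    F=np.array([[119,53],[119,-43],[-113,-43],[-113,53]])/1e3
    wc,fc=W.mean(0),F.mean(0)
    H=(F-fc).T@(W-wc);a=np.arctan2(H[0,1]-H[1,0],H[0,0]+H[1,1])
    R=np.array([[np.cos(a),-np.sin(a)],[np.sin(a),np.cos(a)]])
    return wc-R@fc,R,a,W,(F-fc)@R.T+wc-W
E
python3 - <<'E'
from h import *
t,R,a,W,res=fix();print('origin',t,'yaw',np.degrees(a));print(W);print('resid mm',res*1e3)
m=cams.camera_model('top')
f=lambda cx,cy,z:R.T@(ray(m,cx/4+224.6,cy/4+164.6,z)[:2]-t)*1e3
k=f(74,238,.06);print('knob',k,'pivotcap',f(219,279,.045),'plug',f(265,160,.05),'plate top',f(310,437,.049))
d=k-[0,33];print(np.hypot(*d),np.arctan2(d[1],d[0]))
for n,p in dict(pivot=(0,.033),knob=tuple(k/1e3),vseat=(.069,0)).items(): print(n,t+R@p)
for th in (0.66,1.2,1.8,2.3,2.9): print('knob at',th,t+R@(np.array([0,.033])+.072*np.array([np.cos(th),np.sin(th)])))
s=sensors.sense();print(s['tcp_pos'])
E
```

```text
origin [ 0.5612631  -0.06082795] yaw 10.307445706129018
[[ 0.66875422  0.01114441]
 [ 0.68489343 -0.08041368]
 [ 0.4580628  -0.12256629]
 [ 0.4415697  -0.02965184]]
resid mm [[ 0.10514218  1.46499763]
 [ 1.14321952 -1.42764721]
 [-0.28208583 -0.78681494]
 [-0.96627587  0.74946452]]
knob [29.0877788  99.54703081] pivotcap [ 1.47592842 33.0818164 ] plug [56.79626404  2.09509234] plate top [-8.34193332e+01  3.75703415e-02]
72.6264840456742 1.1587207683720235
pivot [ 0.55535841 -0.02836051]
knob [0.5720695  0.04231725]
vseat [ 0.62914956 -0.04848177]
knob at 0.66 [0.60342115 0.02524893]
knob at 1.2 [0.5690197  0.04233156]
knob at 1.8 [0.52671781 0.03769792]
knob at 2.3 [0.49855382 0.01588018]
knob at 2.9 [ 0.48349539 -0.02392137]
[ 0.19936478 -0.59168589  0.23043975]
```

The measurements agree with the given sizes: knob radius 72.6 mm, pivot within 1.5 mm, bed residuals about 1 mm. The lever is at about 1.16 rad, partly open. I'll move in around the front of the microscope with the fingers shut.

Request:
move_arm(targets=[{"dx":0.2,"dy":1,"rz":-0.28},{"dx":0.2,"dy":1},{"dx":0.2,"dy":1},{"dx":0.2,"dy":1},{"dx":0.2,"dy":1},{"dx":0.2,"dy":1},{"dx":0.2,"dy":1},{"dx":0.2,"dy":1},{"dx":0.2,"dy":1},{"dx":0.2,"dy":1}], claw=0)

```text
schema error: expected keys dx, dy, dz, rx, ry, rz
```

Request:
move_arm(targets=[{"dx":0.8,"dy":1},{"dx":0.8,"dy":1},{"dx":0.8,"dy":1},{"dx":0.8,"dy":1},{"dx":0.4,"dy":1},{"dx":0.4,"dy":1},{"dx":0.4,"dy":1},{"dx":0.4,"dy":1},{"dx":0.4,"dy":1},{"dx":0.4,"dy":1}])

```text
schema error: expected keys dx, dy, dz, rx, ry, rz
```

Request:
move_arm(targets=[{"dx":0.9,"dy":0.5,"dz":-0.4},{"dx":0.9,"dy":0.5,"dz":-0.4},{"dx":0.9,"dy":0.5,"dz":-0.4},{"dx":0.9,"dy":0.5,"dz":-0.4},{"dx":0.9,"dy":0.5,"dz":-0.4},{"dx":0.9,"dy":0.5,"dz":-0.4},{"dx":0.9,"dy":0.5,"dz":-0.4},{"dx":0.9,"dy":0.5,"dz":-0.4},{"dx":0.9,"dy":0.5,"dz":-0.4},{"dx":0.9,"dy":0.5,"dz":-0.4}])

```text
schema error: expected keys dx, dy, dz, rx, ry, rz
```

```bash
python3 - <<'E'
from h import *
s=sensors.sense();print(s['t'],s['tcp_pos'],s['tool_rot'],s['finger_gap'],s['force'])
m=cams.camera_model('wrist');im=cams.snapshot('wrist');cv2.imwrite('pics/w1.png',im[:,:,::-1])
for a,c in red(im): print(a,c,ray(m,*c,.06))
E
```

```text
0.1 [ 0.19936478 -0.59168589  0.23043975] [ 9.86846384e-01  1.61657943e-01  2.17953477e-05 -9.60582565e-04] 0.9980952174020742 [-0.17631101  0.23864205 -0.25422988]
20 [206.6  62.9] [ 0.29163129 -0.46639325  0.06      ]
```

View pics/w1.png

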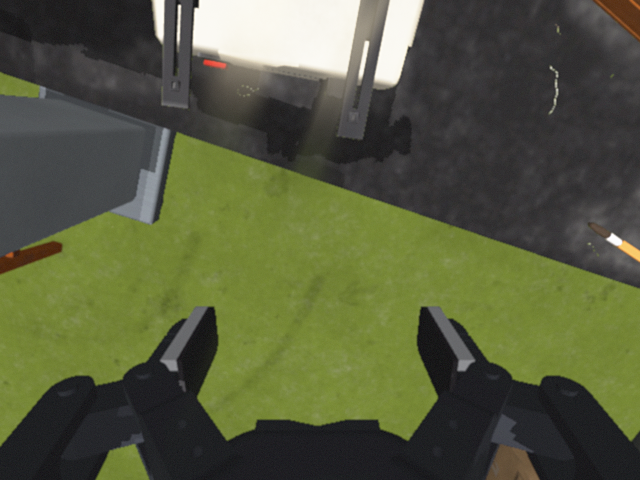

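The calls were refused because every row needs all six keys, so the arm has not moved. The wrist view shows the open fingers and the microscope base ahead, at about (290,40).

Request:
move_arm(targets=[{"dx":0.2,"dy":1,"dz":0,"rx":0,"ry":0,"rz":-0.28},{"dx":0.2,"dy":1,"dz":0,"rx":0,"ry":0,"rz":0},{"dx":0.2,"dy":1,"dz":0,"rx":0,"ry":0,"rz":0},{"dx":0.2,"dy":1,"dz":0,"rx":0,"ry":0,"rz":0},{"dx":0.2,"dy":1,"dz":0,"rx":0,"ry":0,"rz":0},{"dx":0.2,"dy":1,"dz":0,"rx":0,"ry":0,"rz":0},{"dx":0.2,"dy":1,"dz":0,"rx":0,"ry":0,"rz":0},{"dx":0.2,"dy":1,"dz":0,"rx":0,"ry":0,"rz":0},{"dx":0.2,"dy":1,"dz":0,"rx":0,"ry":0,"rz":0},{"dx":0.2,"dy":1,"dz":0,"rx":0,"ry":0,"rz":0}], claw=0)

```text
t: 1.4
tcp_pos: [0.2495, -0.3413, 0.2312]
tool_rot: [0.996, 0.089, -0.0, -0.0]
force: [-0.1, 0.2, 0.1]
finger_gap: 0.001
gripper_force: 0.0
```

Request:
move_arm(targets=[{"dx":0.8,"dy":1,"dz":0,"rx":0,"ry":0,"rz":0},{"dx":0.8,"dy":1,"dz":0,"rx":0,"ry":0,"rz":0},{"dx":0.8,"dy":1,"dz":0,"rx":0,"ry":0,"rz":0},{"dx":0.8,"dy":1,"dz":0,"rx":0,"ry":0,"rz":0},{"dx":0.4,"dy":1,"dz":0,"rx":0,"ry":0,"rz":0},{"dx":0.4,"dy":1,"dz":0,"rx":0,"ry":0,"rz":0},{"dx":0.4,"dy":1,"dz":0,"rx":0,"ry":0,"rz":0},{"dx":0.4,"dy":1,"dz":0,"rx":0,"ry":0,"rz":0},{"dx":0.4,"dy":1,"dz":0,"rx":0,"ry":0,"rz":0},{"dx":0.4,"dy":1,"dz":0,"rx":0,"ry":0,"rz":0}])

```text
t: 2.65
tcp_pos: [0.3896, -0.0914, 0.2313]
tool_rot: [0.996, 0.089, -0.0, -0.0]
force: [0.7, -0.2, -0.4]
finger_gap: 0.002
gripper_force: 0.0
```

Request:
move_arm(targets=[{"dx":0.9,"dy":0.5,"dz":-0.4,"rx":0,"ry":0,"rz":0},{"dx":0.9,"dy":0.5,"dz":-0.4,"rx":0,"ry":0,"rz":0},{"dx":0.9,"dy":0.5,"dz":-0.4,"rx":0,"ry":0,"rz":0},{"dx":0.9,"dy":0.5,"dz":-0.4,"rx":0,"ry":0,"rz":0},{"dx":0.9,"dy":0.5,"dz":-0.4,"rx":0,"ry":0,"rz":0},{"dx":0.9,"dy":0.5,"dz":-0.4,"rx":0,"ry":0,"rz":0},{"dx":0.9,"dy":0.5,"dz":-0.4,"rx":0,"ry":0,"rz":0},{"dx":0.9,"dy":0.5,"dz":-0.4,"rx":0,"ry":0,"rz":0},{"dx":0.9,"dy":0.5,"dz":-0.4,"rx":0,"ry":0,"rz":0},{"dx":0.9,"dy":0.5,"dz":-0.4,"rx":0,"ry":0,"rz":0}])

```text
t: 3.9
tcp_pos: [0.615, 0.0332, 0.1306]
tool_rot: [0.996, 0.089, -0.0, -0.0]
force: [0.8, -1.2, 0.1]
finger_gap: -0.004
gripper_force: 0.0
```

```bash
python3 - <<'E'
from h import *
s=sensors.sense();print(s['t'],s['tcp_pos'],s['tool_rot'],s['finger_gap'],s['force'])
m=cams.camera_model('wrist');im=cams.snapshot('wrist');cv2.imwrite('pics/w2.png',im[:,:,::-1])
for a,c in red(im): print(a,c,ray(m,*c,.06))
E
```

```text
3.9 [0.61496933 0.03318577 0.13062562] [ 9.96031645e-01  8.89991536e-02 -3.30819490e-04 -6.05625329e-05] -0.004355217262587884 [ 0.75728305 -1.24836147  0.06549707]
6 [385.  306.5] [ 0.58586468 -0.01900817  0.06      ]
8 [282.5 311.5] [0.56970013 0.04950001 0.06      ]
```

View pics/w2.png

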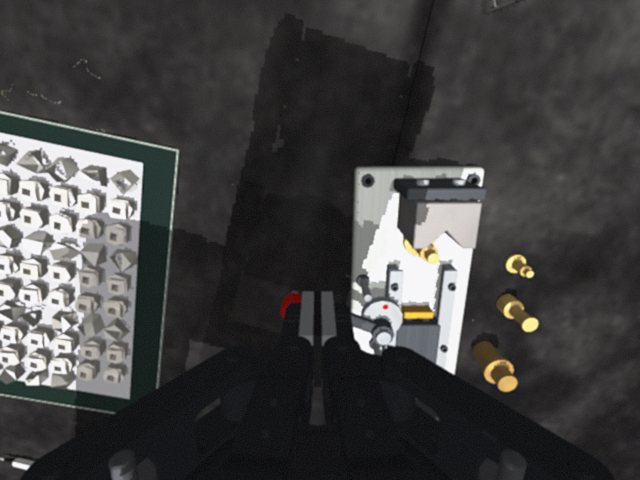

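The wrist view shows the shut fingertips at about (320,300), just ahead (+x) and right of the partly hidden knob at (290,303), with the fixture on the right as measured. I lower the fingers beside the knob and start the opening sweep.

Request:
move_arm(targets=[{"dx":0,"dy":0,"dz":-0.84,"rx":0,"ry":0,"rz":0},{"dx":0,"dy":0,"dz":-0.84,"rx":0,"ry":0,"rz":0},{"dx":0,"dy":0,"dz":-0.84,"rx":0,"ry":0,"rz":0},{"dx":0,"dy":0,"dz":-0.84,"rx":0,"ry":0,"rz":0},{"dx":-0.38,"dy":-0.4,"dz":0,"rx":0,"ry":0,"rz":0},{"dx":-0.31,"dy":0.26,"dz":0,"rx":0,"ry":0,"rz":0},{"dx":-0.34,"dy":0.22,"dz":0,"rx":0,"ry":0,"rz":0},{"dx":-0.37,"dy":0.16,"dz":0,"rx":0,"ry":0,"rz":0},{"dx":-0.38,"dy":0.11,"dz":0,"rx":0,"ry":0,"rz":0},{"dx":-0.4,"dy":0.06,"dz":0,"rx":0,"ry":0,"rz":0}])

```text
t: 5.2
tcp_pos: [0.5605, 0.0432, 0.0479]
tool_rot: [0.996, 0.089, 0.001, 0.0]
force: [3.1, -2.0, -0.0]
finger_gap: -0.0
gripper_force: 1.4
```

Contact with the knob is about 3 N, as expected, so I continue the arc.

Request:
move_arm(targets=[{"dx":-0.4,"dy":0,"dz":0,"rx":0,"ry":0,"rz":0},{"dx":-0.4,"dy":-0.06,"dz":0,"rx":0,"ry":0,"rz":0},{"dx":-0.39,"dy":-0.11,"dz":0,"rx":0,"ry":0,"rz":0},{"dx":-0.37,"dy":-0.16,"dz":0,"rx":0,"ry":0,"rz":0},{"dx":-0.34,"dy":-0.22,"dz":0,"rx":0,"ry":0,"rz":0},{"dx":-0.31,"dy":-0.26,"dz":0,"rx":0,"ry":0,"rz":0},{"dx":-0.27,"dy":-0.3,"dz":0,"rx":0,"ry":0,"rz":0},{"dx":-0.22,"dy":-0.34,"dz":0,"rx":0,"ry":0,"rz":0},{"dx":0,"dy":0,"dz":0,"rx":0,"ry":0,"rz":0},{"dx":0,"dy":0,"dz":0,"rx":0,"ry":0,"rz":0}])

```text
t: 6.45
tcp_pos: [0.4953, 0.006, 0.0478]
tool_rot: [0.996, 0.089, 0.003, 0.001]
force: [8.1, -0.7, 0.4]
finger_gap: 0.006
gripper_force: 3.1
```

```bash
python3 - <<'E'
from h import *
t,R,a,W,_=fix()
s=sensors.sense();print(s['t'],s['tcp_pos'],s['force'])
for n in('top','scene'):
  m=cams.camera_model(n);im=cams.snapshot(n);cv2.imwrite(f'pics/{n}2.png',im[:,:,::-1])
  for A,c in red(im):
    p=ray(m,*c,.058 if n=='top' else .053);f=R.T@(p[:2]-t)-[0,.033];print(n,A,c,p,np.hypot(*f),np.arctan2(f[1],f[0]))
E
```

```text
6.45 [0.49532311 0.00595519 0.04779815] [ 8.06612736 -0.71204002  0.41636063]
top 20 [271.1 270. ] [ 0.48371689 -0.01638758  0.058     ] 0.07263510086664025 2.796101291333627
top 6 [505.  379.5] [ 0.29363658 -0.45435467  0.058     ] 0.4999693394340414 -2.301620389478794
scene 80 [325.8375 291.1375] [ 0.48775949 -0.01830954  0.053     ] 0.06834204787003892 2.8140897533884104
```

Request:
move_arm(targets=[{"dx":-0.04,"dy":-0.1,"dz":0,"rx":0,"ry":0,"rz":0},{"dx":-0.04,"dy":-0.1,"dz":0,"rx":0,"ry":0,"rz":0},{"dx":0,"dy":-0.1,"dz":0,"rx":0,"ry":0,"rz":0},{"dx":0,"dy":-0.1,"dz":0,"rx":0,"ry":0,"rz":0},{"dx":0,"dy":-0.05,"dz":0,"rx":0,"ry":0,"rz":0},{"dx":0,"dy":0,"dz":0,"rx":0,"ry":0,"rz":0},{"dx":0,"dy":0,"dz":0,"rx":0,"ry":0,"rz":0},{"dx":0,"dy":0,"dz":0,"rx":0,"ry":0,"rz":0},{"dx":0,"dy":0,"dz":0,"rx":0,"ry":0,"rz":0},{"dx":0,"dy":0,"dz":0,"rx":0,"ry":0,"rz":0}])

```text
t: 7.8
tcp_pos: [0.4931, -0.0036, 0.0478]
tool_rot: [0.996, 0.088, 0.003, -0.0]
force: [9.2, 6.9, 1.2]
finger_gap: 0.005
gripper_force: 5.5
```

```bash
cat > look.py <<'E'
from h import *
t,R,a,W,_=fix()
s=sensors.sense();print(s['t'],s['tcp_pos'],s['force'])
for n in('top','scene'):
  m=cams.camera_model(n);im=cams.snapshot(n);cv2.imwrite(f"pics/{n}_{s['t']:.1f}.png",im[:,:,::-1])
  for A,c in red(im):
    p=ray(m,*c,.058 if n=='top' else .053);f=R.T@(p[:2]-t)-[0,.033]
    if .05<np.hypot(*f)<.09: print(n,A,c,p,np.hypot(*f),np.arctan2(f[1],f[0]))
E
python3 look.py
```

```text
7.8 [ 0.49309177 -0.00361497  0.04778291] [9.22661717 6.91915532 1.23549305]
top 6 [277.  271.5] [ 0.48113708 -0.02782524  0.058     ] 0.07422326162544605 2.954482072072993
scene 72 [329.375      288.70833333] [ 0.48571548 -0.02820485  0.053     ] 0.0696431059236265 2.9594586365221454
```

Request:
move_arm(targets=[{"dx":0.04,"dy":-0.08,"dz":0,"rx":0,"ry":0,"rz":0},{"dx":0.04,"dy":-0.08,"dz":0,"rx":0,"ry":0,"rz":0},{"dx":0,"dy":0,"dz":0,"rx":0,"ry":0,"rz":0},{"dx":0,"dy":0,"dz":0,"rx":0,"ry":0,"rz":0},{"dx":0,"dy":0,"dz":0,"rx":0,"ry":0,"rz":0},{"dx":0,"dy":0,"dz":0,"rx":0,"ry":0,"rz":0},{"dx":0,"dy":0,"dz":0,"rx":0,"ry":0,"rz":0},{"dx":0,"dy":0,"dz":0,"rx":0,"ry":0,"rz":0},{"dx":0,"dy":0,"dz":0,"rx":0,"ry":0,"rz":0},{"dx":0,"dy":0,"dz":0,"rx":0,"ry":0,"rz":0}])

```text
t: 9.15
tcp_pos: [0.4931, -0.0046, 0.0477]
tool_rot: [0.996, 0.087, 0.001, -0.003]
force: [9.1, 18.8, 3.1]
finger_gap: -0.003
gripper_force: 9.3
```

The lever is hard on the open stop: 1 mm of movement raised the force by 12 N. I back off and go behind the thumb plate.

Request:
move_arm(targets=[{"dx":0.2,"dy":0.8,"dz":0,"rx":0,"ry":0,"rz":0},{"dx":0,"dy":0,"dz":1,"rx":0,"ry":0,"rz":0},{"dx":0,"dy":0,"dz":1,"rx":0,"ry":0,"rz":0},{"dx":0,"dy":0,"dz":1,"rx":0,"ry":0,"rz":0},{"dx":-0.5,"dy":-0.93,"dz":0,"rx":0,"ry":0,"rz":0},{"dx":-0.5,"dy":-0.93,"dz":0,"rx":0,"ry":0,"rz":0},{"dx":-0.5,"dy":-0.93,"dz":0,"rx":0,"ry":0,"rz":0},{"dx":-0.5,"dy":-0.93,"dz":0,"rx":0,"ry":0,"rz":0},{"dx":0,"dy":0,"dz":0,"rx":0,"ry":0,"rz":0},{"dx":0,"dy":0,"dz":0,"rx":0,"ry":0,"rz":0}])

```text
t: 10.4
tcp_pos: [0.446, -0.0805, 0.1219]
tool_rot: [0.996, 0.089, -0.001, -0.001]
force: [-0.1, 0.1, -0.6]
finger_gap: 0.001
gripper_force: 0.0
```

```bash
python3 look.py; python3 - <<'E'
from h import *
import glob,os
f=max(glob.glob('pics/top_*.png'),key=os.path.getmtime);im=cv2.imread(f)
a=cv2.resize(im[165:305,225:365],None,fx=4,fy=4,interpolation=cv2.INTER_CUBIC)
cv2.imwrite('pics/c3.png',a)
t,R,*_=fix();s=sensors.sense();print('tcp fix',R.T@(s['tcp_pos'][:2]-t)*1e3)
E
```

```text
10.4 [ 0.44604727 -0.08053717  0.1219251 ] [-0.05376985  0.13340195 -0.55509588]
scene 94 [328.63829787 288.54255319] [ 0.48713759 -0.02806739  0.053     ] 0.06822145045264912 2.957397201453069
tcp fix [-115.97221196    1.04240225]
```

View pics/c3.png

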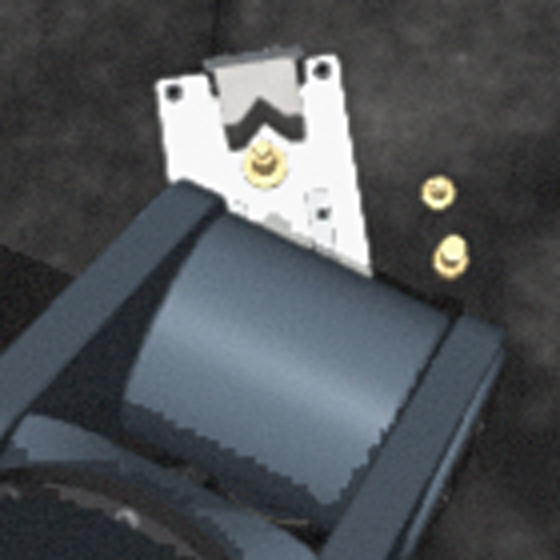

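The arm now hides the fixture from the top camera, but the plug at (265,163) is still in place and the scene view has the knob at the open angle. I lower behind the plate and push forward along the fixture's x.

Request:
move_arm(targets=[{"dx":0,"dy":-0.04,"dz":-0.88,"rx":0,"ry":0,"rz":0},{"dx":0,"dy":0,"dz":-0.88,"rx":0,"ry":0,"rz":0},{"dx":0,"dy":0,"dz":-0.88,"rx":0,"ry":0,"rz":0},{"dx":0,"dy":0,"dz":-0.88,"rx":0,"ry":0,"rz":0},{"dx":0.315,"dy":0.057,"dz":0,"rx":0,"ry":0,"rz":0},{"dx":0.315,"dy":0.057,"dz":0,"rx":0,"ry":0,"rz":0},{"dx":0.315,"dy":0.057,"dz":0,"rx":0,"ry":0,"rz":0},{"dx":0.315,"dy":0.057,"dz":0,"rx":0,"ry":0,"rz":0},{"dx":0.315,"dy":0.057,"dz":0,"rx":0,"ry":0,"rz":0},{"dx":0.315,"dy":0.057,"dz":0,"rx":0,"ry":0,"rz":0}])

```text
t: 11.75
tcp_pos: [0.495, -0.0737, 0.0346]
tool_rot: [0.996, 0.089, -0.0, -0.0]
force: [-1.9, -0.1, 0.7]
finger_gap: 0.001
gripper_force: 1.1
```

Request:
move_arm(targets=[{"dx":0.236,"dy":0.043,"dz":0,"rx":0,"ry":0,"rz":0},{"dx":0.236,"dy":0.043,"dz":0,"rx":0,"ry":0,"rz":0},{"dx":0.157,"dy":0.028,"dz":0,"rx":0,"ry":0,"rz":0},{"dx":0.157,"dy":0.028,"dz":0,"rx":0,"ry":0,"rz":0},{"dx":0.157,"dy":0.028,"dz":0,"rx":0,"ry":0,"rz":0},{"dx":0,"dy":0,"dz":0,"rx":0,"ry":0,"rz":0},{"dx":0,"dy":0,"dz":0,"rx":0,"ry":0,"rz":0},{"dx":0,"dy":0,"dz":0,"rx":0,"ry":0,"rz":0},{"dx":0,"dy":0,"dz":0,"rx":0,"ry":0,"rz":0},{"dx":0,"dy":0,"dz":0,"rx":0,"ry":0,"rz":0}])

```text
t: 13.0
tcp_pos: [0.5183, -0.0697, 0.0343]
tool_rot: [0.996, 0.089, 0.0, -0.0]
force: [-1.4, 0.2, -0.7]
finger_gap: -0.001
gripper_force: 0.6
```

Force is about 1.5 N (slide friction) and the slide should be near 50 mm. I go on more slowly.

Request:
move_arm(targets=[{"dx":0.118,"dy":0.021,"dz":0,"rx":0,"ry":0,"rz":0},{"dx":0.118,"dy":0.021,"dz":0,"rx":0,"ry":0,"rz":0},{"dx":0.118,"dy":0.021,"dz":0,"rx":0,"ry":0,"rz":0},{"dx":0.079,"dy":0.014,"dz":0,"rx":0,"ry":0,"rz":0},{"dx":0,"dy":0,"dz":0,"rx":0,"ry":0,"rz":0},{"dx":0,"dy":0,"dz":0,"rx":0,"ry":0,"rz":0},{"dx":0,"dy":0,"dz":0,"rx":0,"ry":0,"rz":0},{"dx":0,"dy":0,"dz":0,"rx":0,"ry":0,"rz":0},{"dx":0,"dy":0,"dz":0,"rx":0,"ry":0,"rz":0},{"dx":0,"dy":0,"dz":0,"rx":0,"ry":0,"rz":0}])

```text
t: 14.25
tcp_pos: [0.5208, -0.0688, 0.0342]
tool_rot: [0.996, 0.09, -0.009, -0.001]
force: [-17.7, -12.6, 11.8]
finger_gap: 0.003
gripper_force: 10.2
```

The force jumped after only about 3 mm of the commanded 11, with y and z components as well. I stop and look.

```bash
python3 - <<'E'
from h import *
im=cams.snapshot('scene');cv2.imwrite('pics/s4f.png',im[:,:,::-1])
w=cams.snapshot('wrist');
a=cv2.resize(im[220:330,220:380,::-1],(800,550),interpolation=cv2.INTER_CUBIC);cv2.imwrite('pics/s4.png',a)
cv2.imwrite('pics/w4.png',w[:,:,::-1])
E
```

```text
(no output)
```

View pics/s4.png

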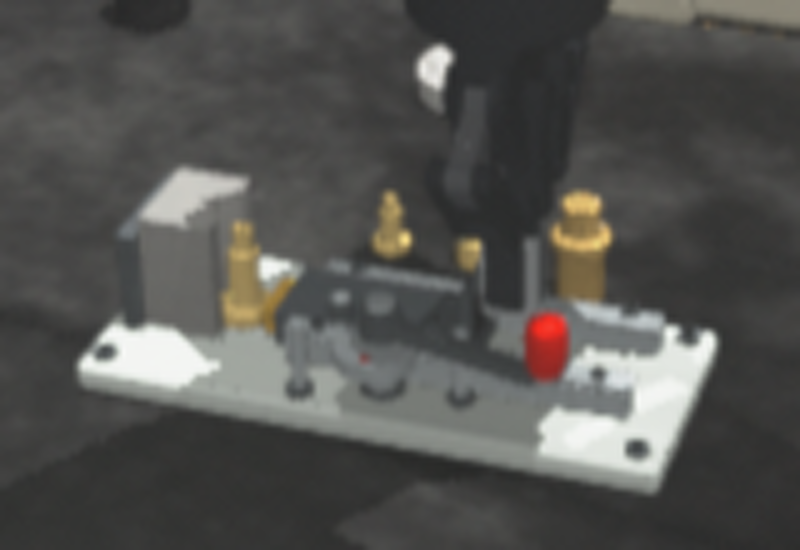

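View pics/w4.png

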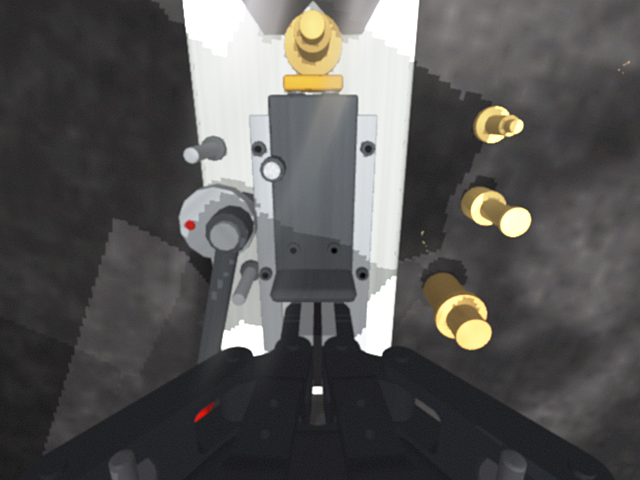

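The wrist view shows the pad (312,82) against the plug (312,40) in front of the V, the roller (272,170) past the cam, the cam dot turned away from the slide (190,225), and the plate edge at row 300. I measure how far the slide has travelled.

```bash
python3 - <<'E'
from h import *
t,R,*_=fix();m=cams.camera_model('wrist')
f=lambda u,v,z:np.round(R.T@(ray(m,u,v,z)[:2]-t)*1e3,1)
for n,a in dict(plateback=(313,300,.049),plug_top=(312,26,.052),padfront=(313,75,.025),roller=(272,170,.04),pivot=(225,235,.045),vblock_pos=(312,40,.03)).items(): print(n,f(*a))
s=sensors.sense();print(s['tcp_pos'],s['tool_rot'],s['force'],s['ft_torque'],R.T@(s['tcp_pos'][:2]-t)*1e3)
E
```

```text
plateback [-27.6   1.4]
plug_top [68.9  1.3]
padfront [58.   1.4]
roller [23.4 17. ]
pivot [-1.1 35.8]
vblock_pos [69.1  1.7]
[ 0.52080694 -0.06880322  0.03424731] [ 0.99585912  0.09049029 -0.0086672  -0.0010036 ] [-18.95075128 -12.24078911  11.61727128] [-1.97961508  2.87948918 -0.06677091] [-41.2302871   -0.60774267]
```

The plug is at x = 69 mm, so it is seated. The pad front is at 58 mm and the push force (over 20 N) far exceeds the spring's 8 N, so the slide is on its forward stop. I back off and go to the inner side of the knob.

Request:
move_arm(targets=[{"dx":-0.58,"dy":-0.105,"dz":0,"rx":0,"ry":0,"rz":0},{"dx":-0.58,"dy":-0.105,"dz":0.25,"rx":0,"ry":0,"rz":0},{"dx":-0.58,"dy":-0.105,"dz":0.25,"rx":0,"ry":0,"rz":0},{"dx":0,"dy":0,"dz":0,"rx":0,"ry":0,"rz":0},{"dx":0,"dy":0,"dz":0,"rx":0,"ry":0,"rz":0},{"dx":0,"dy":0,"dz":0,"rx":0,"ry":0,"rz":0},{"dx":0,"dy":0,"dz":0,"rx":0,"ry":0,"rz":0},{"dx":0,"dy":0,"dz":0,"rx":0,"ry":0,"rz":0},{"dx":0,"dy":0,"dz":0,"rx":0,"ry":0,"rz":0},{"dx":0,"dy":0,"dz":0,"rx":0,"ry":0,"rz":0}])

```text
t: 15.6
tcp_pos: [0.4856, -0.0757, 0.0468]
tool_rot: [0.996, 0.089, -0.0, -0.0]
force: [0.3, -0.3, -0.4]
finger_gap: -0.002
gripper_force: 0.0
```

```bash
python3 look.py; python3 - <<'E'
from h import *
t,R,*_=fix();s=sensors.sense();print(R.T@(s['tcp_pos'][:2]-t)*1e3,s['tool_rot'])
E
```

```text
15.6 [ 0.48561191 -0.0756658   0.04675879] [ 0.2989408  -0.28084377 -0.3620581 ]
scene 91 [328.67032967 288.74725275] [ 0.48678309 -0.02750356  0.053     ] 0.06858067533951587 2.9491980146343555
[-77.07959845  -1.08107747] [ 9.96031887e-01  8.89970836e-02 -5.33924507e-06 -1.92939478e-06]
```

Request:
move_arm(targets=[{"dx":0.04,"dy":0.47,"dz":0,"rx":0,"ry":0,"rz":0},{"dx":0.04,"dy":0.47,"dz":0,"rx":0,"ry":0,"rz":0},{"dx":-0.1,"dy":0.39,"dz":0,"rx":0,"ry":0,"rz":0},{"dx":-0.05,"dy":0.4,"dz":0,"rx":0,"ry":0,"rz":0},{"dx":0,"dy":0.4,"dz":0,"rx":0,"ry":0,"rz":0},{"dx":0.06,"dy":0.4,"dz":0,"rx":0,"ry":0,"rz":0},{"dx":0.12,"dy":0.39,"dz":0,"rx":0,"ry":0,"rz":0},{"dx":0.16,"dy":0.36,"dz":0,"rx":0,"ry":0,"rz":0},{"dx":0.22,"dy":0.34,"dz":0,"rx":0,"ry":0,"rz":0},{"dx":0.26,"dy":0.3,"dz":0,"rx":0,"ry":0,"rz":0}])

```text
t: 16.95
tcp_pos: [0.5042, 0.0228, 0.0467]
tool_rot: [0.996, 0.089, -0.001, -0.0]
force: [-0.9, -4.4, -0.4]
finger_gap: -0.0
gripper_force: 1.6
```

Request:
move_arm(targets=[{"dx":0.3,"dy":0.27,"dz":0,"rx":0,"ry":0,"rz":0},{"dx":0.34,"dy":0.22,"dz":0,"rx":0,"ry":0,"rz":0},{"dx":0.36,"dy":0.17,"dz":0,"rx":0,"ry":0,"rz":0},{"dx":0.38,"dy":0.12,"dz":0,"rx":0,"ry":0,"rz":0},{"dx":0.4,"dy":0.06,"dz":0,"rx":0,"ry":0,"rz":0},{"dx":0.4,"dy":0.01,"dz":0,"rx":0,"ry":0,"rz":0},{"dx":0.4,"dy":-0.05,"dz":0,"rx":0,"ry":0,"rz":0},{"dx":0,"dy":0,"dz":0,"rx":0,"ry":0,"rz":0},{"dx":0,"dy":0,"dz":0,"rx":0,"ry":0,"rz":0},{"dx":0,"dy":0,"dz":0,"rx":0,"ry":0,"rz":0}])

```text
t: 18.2
tcp_pos: [0.5661, 0.041, 0.0465]
tool_rot: [0.996, 0.089, -0.004, 0.0]
force: [-6.5, -7.3, 2.2]
finger_gap: -0.0
gripper_force: 4.4
```

```bash
python3 look.py
```

```text
18.2 [0.56608441 0.04097073 0.04649984] [-6.4606294  -7.33107051  2.200788  ]
scene 49 [260.57142857 291.28571429] [0.59103097 0.03629149 0.053     ] 0.07384045959845964 0.8867019351146987
```

Request:
move_arm(targets=[{"dx":0.2,"dy":-0.06,"dz":0,"rx":0,"ry":0,"rz":0},{"dx":0.2,"dy":-0.07,"dz":0,"rx":0,"ry":0,"rz":0},{"dx":0.19,"dy":-0.08,"dz":0,"rx":0,"ry":0,"rz":0},{"dx":0.1,"dy":-0.04,"dz":0,"rx":0,"ry":0,"rz":0},{"dx":0,"dy":0,"dz":0,"rx":0,"ry":0,"rz":0},{"dx":0,"dy":0,"dz":0,"rx":0,"ry":0,"rz":0},{"dx":0,"dy":0,"dz":0,"rx":0,"ry":0,"rz":0},{"dx":0,"dy":0,"dz":0,"rx":0,"ry":0,"rz":0},{"dx":0,"dy":0,"dz":0,"rx":0,"ry":0,"rz":0},{"dx":0,"dy":0,"dz":0,"rx":0,"ry":0,"rz":0}])

```text
t: 19.55
tcp_pos: [0.5828, 0.0369, 0.0462]
tool_rot: [0.996, 0.089, -0.004, -0.001]
force: [-7.0, -0.9, 1.6]
finger_gap: -0.002
gripper_force: 2.8
```

```bash
python3 look.py
```

```text
19.55 [0.58282165 0.03693091 0.04617101] [-6.97357717 -0.90020367  1.57679742]
scene 17 [255.11764706 286.52941176] [0.60841356 0.02799212 0.053     ] 0.07739811517034524 0.6356295973769651
```

Request:
move_arm(targets=[{"dx":0.1,"dy":-0.06,"dz":0,"rx":0,"ry":0,"rz":0},{"dx":0.1,"dy":-0.06,"dz":0,"rx":0,"ry":0,"rz":0},{"dx":0.05,"dy":-0.03,"dz":0,"rx":0,"ry":0,"rz":0},{"dx":0,"dy":0,"dz":0,"rx":0,"ry":0,"rz":0},{"dx":0,"dy":0,"dz":0,"rx":0,"ry":0,"rz":0},{"dx":0,"dy":0,"dz":0,"rx":0,"ry":0,"rz":0},{"dx":0,"dy":0,"dz":0,"rx":0,"ry":0,"rz":0},{"dx":0,"dy":0,"dz":0,"rx":0,"ry":0,"rz":0},{"dx":0,"dy":0,"dz":0,"rx":0,"ry":0,"rz":0},{"dx":0,"dy":0,"dz":0,"rx":0,"ry":0,"rz":0}])

```text
t: 20.9
tcp_pos: [0.5852, 0.0355, 0.0459]
tool_rot: [0.996, 0.089, -0.008, -0.003]
force: [-11.7, 5.3, 6.4]
finger_gap: 0.001
gripper_force: 6.4
```

Request:
move_arm(targets=[{"dx":0.08,"dy":-0.08,"dz":0,"rx":0,"ry":0,"rz":0},{"dx":0.08,"dy":-0.08,"dz":0,"rx":0,"ry":0,"rz":0},{"dx":0,"dy":0,"dz":0,"rx":0,"ry":0,"rz":0},{"dx":0,"dy":0,"dz":0,"rx":0,"ry":0,"rz":0},{"dx":0,"dy":0,"dz":0,"rx":0,"ry":0,"rz":0},{"dx":0,"dy":0,"dz":0,"rx":0,"ry":0,"rz":0},{"dx":0,"dy":0,"dz":0,"rx":0,"ry":0,"rz":0},{"dx":0,"dy":0,"dz":0,"rx":0,"ry":0,"rz":0},{"dx":0,"dy":0,"dz":0,"rx":0,"ry":0,"rz":0},{"dx":0,"dy":0,"dz":0,"rx":0,"ry":0,"rz":0}])

```text
t: 22.15
tcp_pos: [0.5854, 0.0348, 0.0454]
tool_rot: [0.996, 0.088, -0.012, -0.006]
force: [-15.3, 14.5, 8.3]
finger_gap: -0.001
gripper_force: 10.8
```

The lever hit a hard stop: 0.7 mm of movement for a rise from 14 to 21 N. I withdraw clear and check.

Request:
move_arm(targets=[{"dx":-0.5,"dy":0.4,"dz":0,"rx":0,"ry":0,"rz":0},{"dx":-0.5,"dy":0.5,"dz":0,"rx":0,"ry":0,"rz":0},{"dx":0,"dy":0,"dz":1,"rx":0,"ry":0,"rz":0},{"dx":0,"dy":0,"dz":1,"rx":0,"ry":0,"rz":0},{"dx":0,"dy":0,"dz":1,"rx":0,"ry":0,"rz":0},{"dx":0,"dy":0,"dz":1,"rx":0,"ry":0,"rz":0},{"dx":-0.6,"dy":1,"dz":0,"rx":0,"ry":0,"rz":0},{"dx":-0.6,"dy":1,"dz":0,"rx":0,"ry":0,"rz":0},{"dx":-0.6,"dy":1,"dz":0,"rx":0,"ry":0,"rz":0},{"dx":-0.6,"dy":1,"dz":0,"rx":0,"ry":0,"rz":0}])

```text
t: 23.4
tcp_pos: [0.5123, 0.152, 0.1474]
tool_rot: [0.996, 0.089, 0.002, -0.0]
force: [-0.2, -0.9, 0.1]
finger_gap: -0.004
gripper_force: 0.0
```

Request:
move_arm(targets=[{"dx":-0.6,"dy":1,"dz":0,"rx":0,"ry":0,"rz":0},{"dx":-0.6,"dy":1,"dz":0,"rx":0,"ry":0,"rz":0},{"dx":-0.4,"dy":0.5,"dz":0,"rx":0,"ry":0,"rz":0},{"dx":0,"dy":0,"dz":0,"rx":0,"ry":0,"rz":0},{"dx":0,"dy":0,"dz":0,"rx":0,"ry":0,"rz":0},{"dx":0,"dy":0,"dz":0,"rx":0,"ry":0,"rz":0},{"dx":0,"dy":0,"dz":0,"rx":0,"ry":0,"rz":0},{"dx":0,"dy":0,"dz":0,"rx":0,"ry":0,"rz":0},{"dx":0,"dy":0,"dz":0,"rx":0,"ry":0,"rz":0},{"dx":0,"dy":0,"dz":0,"rx":0,"ry":0,"rz":0}])

```text
t: 24.65
tcp_pos: [0.4714, 0.2133, 0.1468]
tool_rot: [0.996, 0.089, -0.0, 0.0]
force: [-0.2, 0.2, 0.0]
finger_gap: -0.005
gripper_force: 0.0
```

```bash
python3 look.py; python3 - <<'E'
import glob,os,cv2
f=max(glob.glob('pics/top_*.png'),key=os.path.getmtime);im=cv2.imread(f)
cv2.imwrite('pics/c9.png',cv2.resize(im[165:305,225:365],None,fx=4,fy=4,interpolation=cv2.INTER_CUBIC))
E
```

```text
24.65 [0.47137262 0.21327771 0.14678036] [-0.157112    0.19769898  0.03701656]
top 25 [253.36 209.52] [0.60251981 0.02419803 0.058     ] 0.07061584407259523 0.659569485043006
```

View pics/c9.png

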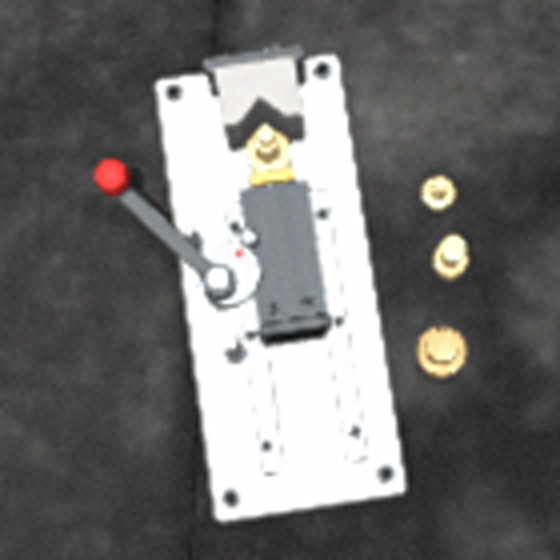

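The final view shows the lever locked at 0.660 rad with the knob at (112,176). The roller sits ahead of the cam at (249,236), the pad at (272,176) holds the plug (267,145) in the V, and the bystander plugs have not moved.

```bash
python3 -c "
from station import order
print(order.sign_off())"
```

```text
the job is handed in; nothing more can be done
None
```

The brass plug is clamped in the V-block and the job is handed in: lever opened to its stop, slide pushed fully forward, lever swung back to locked (0.66 rad measured), about 25 s on the robot's clock, plugs beside the fixture unmoved, ring gauge and screwdriver never approached.

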